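# Wind the ocarina under the microscope with the slide's handwheel

### The job

Turn the black handwheel hand over hand to wind the carriage with the ocarina along its slide, away from the wheel, until the carriage's white pointer stands opposite the orange index of the microscope stand. Come up to the index from the wheel side and do not wind past it; move the carriage only by the wheel, keep off the carriage, the ocarina and the microscope, leave the other things on the bench where they lie, and let go of the wheel when you are done.

Things in the scene. Friction and masses are not known exactly. Their poses are not given: they have to be found in the camera images.
- slide: Aluminium linear slide fixed on the bench: base 195 x 370 x 12 mm, end blocks (130 wide, 30 thick, top at 100 mm) at y = -165 and +165 mm, two guide shafts and a screw between. Origin: on the bench, midway between the end blocks, below the screw; z up, y along the travel from the handwheel end to the far end, x towards the rear rail with the microscope. Its place and yaw vary.
- wheel_centre (a point): Centre of the handwheel, 75 mm up, at y = -240 mm of the slide; axes as the slide's, not turning: y is the wheel's axis, towards the slide. Upright black wheel, outer diameter 120 mm, round rim 15 mm thick (its centre line 52.5 mm from the axis), 3 thin spokes, hub 36 mm, white stripe on the rim, no crank. 52 mm free between rim and end block (a 42 mm collar there). Pinch the rim from above.
- handwheel (a joint): Wheel angle, rad. Grows as the top of the rim moves to the slide's +x (clockwise seen from the wheel end, facing the slide); one turn (6.28) moves the carriage 40 mm away from the wheel. Turning takes about 6 N at the rim; it stays where it is left. The wheel's start angle varies.
- carriage (a joint): Place of the carriage along the slide's y, m; 0 in the middle, grows away from the wheel, from -0.094 to 0.094. Coupled to the handwheel by the screw, 40 mm a turn.
- carriage_pointer (a point): Tip of the white diamond pointer at the rear edge of the carriage, 103 mm up; axes as the slide's. The carriage is an aluminium plate 130 x 110 mm, top at 102 mm, with a wooden ocarina (150 mm long along y, top at 157 mm) clamped on cork saddles; its highest part is 170 mm up.
- index_tip (a point): Tip of the orange diamond index on the microscope stand, 103 mm up, facing the white pointer (2 mm between the tips when in line); axes as the slide's. In line: the pointer's y in this frame is 0. The pointer starts 40 to 72 mm before it (y negative, on the wheel's side).
- microscope: Stand of a digital microscope clamped on the slide's rear rail: 16 mm steel column 313 mm high, arm towards the slide's -x, white tube 33 mm across from 190 to 300 mm up, over the middle of the slide. Does not move; where it is clamped along the slide varies. Origin: at bench height below the tube; axes as the slide's.
- spare_ocarina: Loose wooden ocarina, 150 mm along its y, 48 mm thick, with a mouthpiece. Origin: centre of its underside. Leave alone.
- wipes_tub: White tub of wipes with blue lid, 96 mm across, 170 mm high. Origin: centre of its underside. Leave alone.
- voicing_knife: Small knife with a black handle, 175 mm along its x, 14 mm wide. Origin near its middle, underside. Leave alone.
- flat_file: Flat file with wooden handle, 213 mm along its x, 22 mm wide. Origin near its middle, underside. Leave alone.
- dust_blower: Dark blue rubber bulb blower, 62 mm across, 100 mm high, standing. Origin: centre of its underside. Leave alone.

How it is judged:
At the end, for the whole second after the job is handed in: The tip of the carriage's white pointer is within 3 mm, along the slide, of the tip of the orange index; the wheel is at rest and let go (y of carriage_pointer in the frame of index_tip between -0.003 and 0.003 m and velocity of joint handwheel between -0.05 and 0.05 rad/s); the robot touches nothing.
It fails at once if the carriage is wound past the index by more than 4 mm (y of carriage_pointer in the frame of index_tip above 0.004 m).
It fails at once if the robot pushes or bumps the carriage or the ocarina on it (contact force between any of the arm, the fingers and carriage above 1 N).
It fails at once if the robot bumps the microscope (contact force between any of the arm, the fingers and microscope above 1 N).
It fails at once if another thing on the bench is shifted by more than 15 mm (distance of any of spare_ocarina, wipes_tub, voicing_knife, flat_file, dust_blower from where it was at the start of the episode above 0.015 m).
It also fails if it takes over 72 s, if anything falls off the work surface, if the arm or the gripper's body presses on something with over 40 N, if the wrist force passes 120 N, or if a joint passes its speed limit or range.

### The arm

A 6-joint arm with a two-finger parallel gripper is mounted at the origin on the work surface. World frame = base frame: x ahead of the robot, y to its left, z up, the work surface at z = 0. Lengths are in m, angles in rad, forces in N, time in s.
With the tool pointing down it reaches from about 0.25 to 0.725 m from the base axis. Payload 9.7 kg.
Tool frame: the origin (TCP) lies on the centre line of the jaws, within the pads' length; the fingertips stand 19 mm ahead of it and the grasp point (between the pads) is the TCP; z points along the fingers, y is the line along which they close (so a half turn about z gives the same grasp; the last joint's range is limited). The gripper opens to 85 mm and grips with 20 to 120 N. Pads are 22 mm wide; open, the fingers measure 114 mm over their backs; the gripper's body (76 mm by 85 mm) begins 54 mm behind the grasp point. The pads swing forward as they close: fully open they stand 13 mm farther back than shut.
Start: joints at [1.312, 0.087, 0.176, 1.66, 0, 1.571], TCP at [0.141, 0.532, 0.25] pointing down, gripper open.
Joint ranges: [-3.13, 3.13], [-0.85, 1.81], [-1.15, 1.24], [-2.2, 2.28], [-1.44, 1.52], [-3.14, 3.14]. Speed limits (rad/s): [2.22, 2.22, 2.57, 3.14, 3.14, 3.14].

### API

Orientations are given as a unit quaternion [w, x, y, z].
In Python, from rig import manip gives the robot as it stands. Calls block until the motion is done:
- manip.movep(position, orientation): joint-space move of the TCP to a pose.
- manip.servo_line(position, rate=0.15, frame=None): straight line of the TCP; frame=None keeps the orientation; rate is the mean speed in m/s.
- manip.goto_joints(angles): joint-space move.
- manip.set_gripper(opening, effort=None): finger opening in m; effort is the grip in N (None keeps the last); returns when the fingers have stopped.
- manip.dwell(seconds).
- manip.inverse_kinematics(position, orientation): joint angles nearest the present ones, or None.
- manip.get_image(name): name is "scene" or "top" or "wrist"; returns the picture (420x560x3 uint8, red, green, blue); there is no depth.
- manip.get_calibration(name): a dict with "fx", "fy", "cx", "cy" (pixels), "xyz" and "attitude" of the camera in the world; the wrist camera has in their place "tool_from_camera" (4x4, takes a point from camera to tool coordinates, whose origin is the TCP and whose axes are the flange's). Camera axes: x right, y down, z forward; pixel columns grow to the right and rows downward; lengths in m; the calibration is good to about 2 mm. A picture is of the moment at which its call begins: read the wrist's pose just before it. get_calibration takes no time and is no camera call.
A pose or a line that the arm cannot do raises manip.Unreachable and nothing moves.
- manip.close_job(): hands the job in; it is judged then, once.
Readings, each from a call of its own:
- manip.read_t(): time.
- manip.read_joints(): joint angles.
- manip.read_joint_velocities(): joint speeds.
- manip.read_tau(): joint torques, N m.
- manip.read_ee_pos(): TCP position.
- manip.read_ee_rot(): TCP orientation.
- manip.read_ft_force(): force on the tool from outside, world axes, zero at the start.
- manip.read_wrist_torque(): the same for the moment, N m.
- manip.read_width(): finger opening in m.
- manip.read_gripper_force(): force on a finger pad.
Only numpy, scipy, OpenCV 4.12 (cv2) and the standard library are available. Lean on these libraries where they do the work, as an engineer would, in place of code of your own. Each camera call takes 0.05 s, during which the arm holds its last target. There are 200 camera calls.

## Working session

There is one attempt and no reset: what is moved stays moved. The work goes in short steps, each a Python script; the robot and the scene stay as the last script left them, time stands still between calls to the robot, and variables do not carry over. Pictures are saved under pics/ and viewed, at most 10 in all, crops included, and the job is handed in when it is done.

```bash
mkdir -p pics
python3 - <<'E'
from rig import manip
import cv2,numpy as np
for n in("scene","top"):
    im=manip.get_image(n);cv2.imwrite(f"pics/{n}0.png",cv2.resize(im[:,:,::-1],(800,600),interpolation=cv2.INTER_CUBIC));cv2.imwrite(f"{n}_raw.png",im[:,:,::-1])
    print(n,manip.get_calibration(n))
print(manip.get_calibration("wrist"),manip.read_t(),manip.read_ee_rot())
E
```

```text
scene {'fx': 396.13960065123797, 'fy': 396.13960065123797, 'cx': 278.8734766360796, 'cy': 208.0184255277353, 'xyz': array([1.22901459, 0.70477755, 0.84741503]), 'attitude': array([-0.16395311,  0.33582059,  0.83033833, -0.41337896])}
top {'fx': 501.77316472686306, 'fy': 501.77316472686306, 'cx': 280.0335176480198, 'cy': 206.32293018320948, 'xyz': array([ 0.35909605, -0.00286819,  1.33798556]), 'attitude': array([ 0.06473836, -0.69657995,  0.71193622, -0.06109126])}
{'fx': 332.95675589518135, 'fy': 332.95675589518135, 'cx': 277.7263513537742, 'cy': 204.44256968169415, 'tool_from_camera': array([[-3.82663107e-04, -9.65499696e-01, -2.60403897e-01,
         6.63164195e-02],
       [ 9.99999576e-01, -5.87583466e-04,  7.09085828e-04,
        -1.85088812e-03],
       [-8.37631176e-04, -2.60403516e-01,  9.65499512e-01,
        -1.25055039e-01],
       [ 0.00000000e+00,  0.00000000e+00,  0.00000000e+00,
         1.00000000e+00]])} 0.1 [-5.20618502e-05  1.29037032e-01  9.91639605e-01 -5.79335255e-04]
```

View pics/scene0.png

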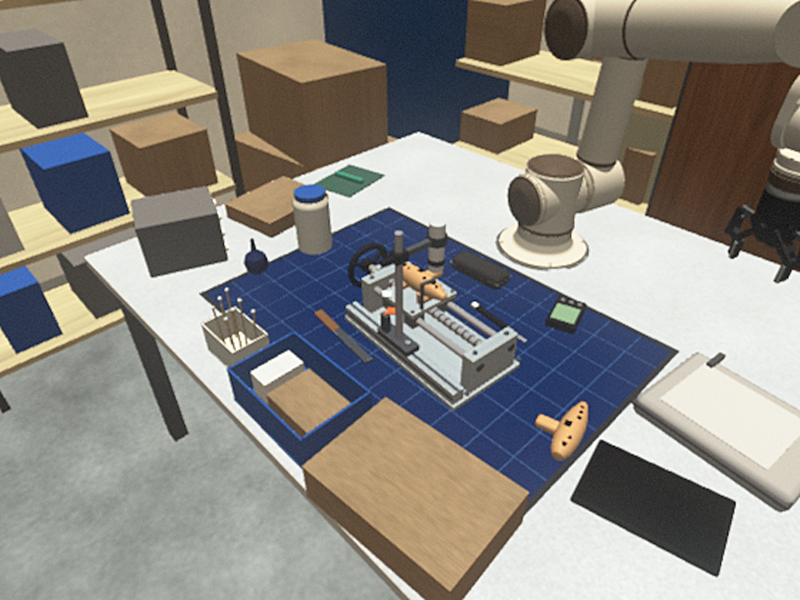

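View pics/top0.png

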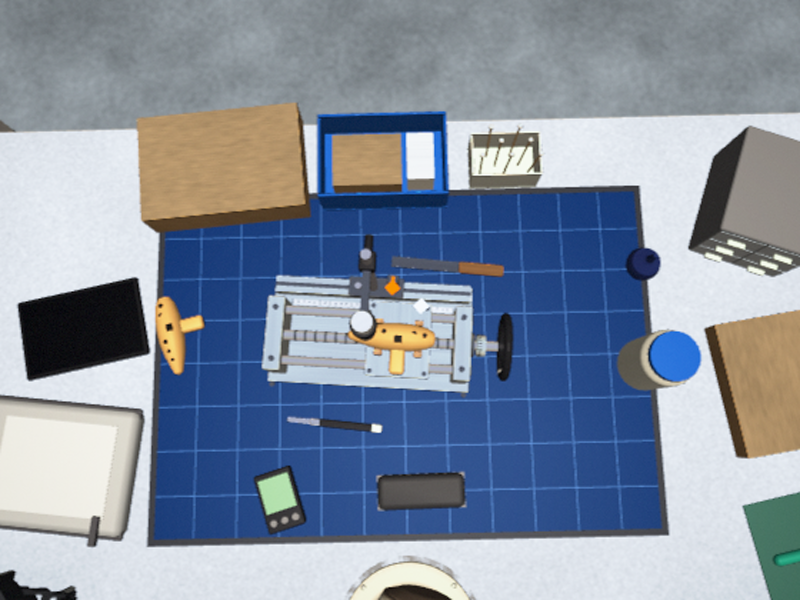

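The scene picture shows the handwheel at about (368,263). In the top picture the wheel is at (505,346), the white pointer at (421,306) and the orange index at (393,287). I'll enlarge both.

Run:
```python
import cv2
a=cv2.imread("top_raw.png")[180:285,180:370];cv2.imwrite("pics/topc.png",cv2.resize(a,None,fx=4,fy=4,interpolation=cv2.INTER_CUBIC))
a=cv2.imread("scene_raw.png")[160:290,235:375];cv2.imwrite("pics/scenec.png",cv2.resize(a,None,fx=4.5,fy=4.5,interpolation=cv2.INTER_CUBIC))
```

```text
(no output)
```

View pics/topc.png

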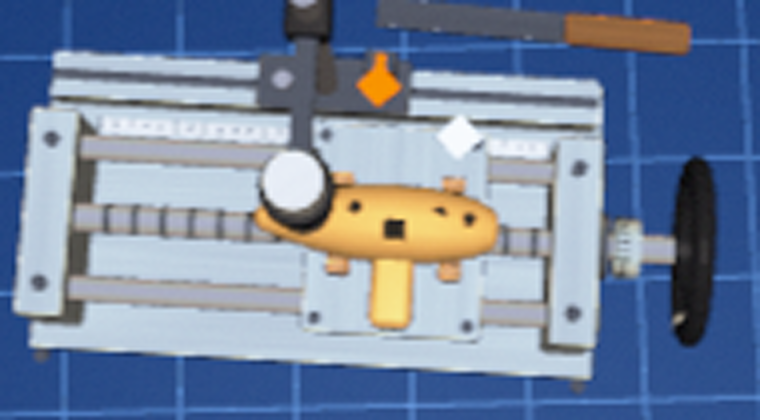

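View pics/scenec.png

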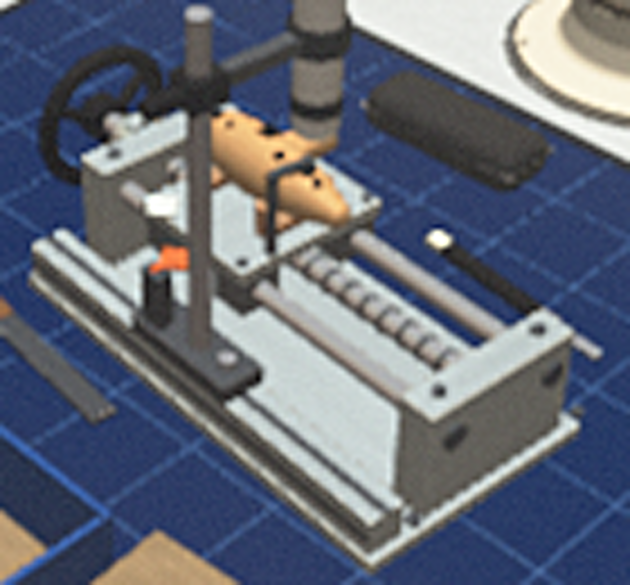

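The top crop shows the end-block screws at (52,138), (39,282), (579,168) and (572,313), the wheel rim spanning (695,157)–(690,345), the white diamond at (460,138) and the orange one at (379,87). The scene crop shows block screws at (440,390), (538,328) and (113,153), the white diamond at (158,205) and the orange one at (172,258).

```bash
cat > h.py <<'E'
from rig import manip
import numpy as np
from scipy.spatial.transform import Rotation as R
def rot(q): return R.from_quat(np.roll(q,-1))
def quat(r): return np.roll(r.as_quat(),1)
def ray(n,uv):
    c=manip.get_calibration(n)
    d=np.array([(uv[0]-c["cx"])/c["fx"],(uv[1]-c["cy"])/c["fy"],1])
    return c["xyz"],rot(c["attitude"]).apply(d)
def atz(n,uv,z):
    o,d=ray(n,uv);return o+d*(z-o[2])/d[2]
def tri(rs):
    A=0;b=0
    for o,d in rs:
        d=d/np.linalg.norm(d);P=np.eye(3)-np.outer(d,d);A=A+P;b=b+P@o
    return np.linalg.solve(A,b)
E
python3 - <<'E'
from h import *
T=lambda u,v:(180+u/4-.4,180+v/4-.4)
S=lambda u,v:(235+u/4.5-.4,160+v/4.5-.4)
for n,t,s in [("farRear",(52,138),(440,390)),("farFront",(39,282),(538,328)),("whRear",(579,168),(113,153)),("ptr",(460,138),(158,205)),("idx",(379,87),(172,258)),]:
    print(n,tri([ray("top",T(*t)),ray("scene",S(*s))]).round(4),atz("top",T(*t),.1).round(4))
print("whFront",atz("top",T(572,313),.1))
print("wheel rim ends top view at .075/.135:",[atz("top",T(*p),.075).round(4) for p in((695,157),(690,345))])
P=[atz("top",T(*p),.1) for p in((52,138),(39,282),(579,168),(572,313))]
c=np.mean(P,0);ey=((P[0]+P[1])-(P[2]+P[3]))[:2];print("sep",np.linalg.norm(ey)/2);ey/=np.linalg.norm(ey);ex=np.array([ey[1],-ey[0]])
print("c",c,"yaw",np.arctan2(-ey[0],ey[1]),"wheel",c[:2]-.24*ey)
d=(atz("top",T(460,138),.103)-atz("top",T(379,87),.103))[:2]
print("ptr in idx x,y",d@ex,d@ey)
# wheel in scene: rim top
w=c[:2]-.24*ey
cal=manip.get_calibration("scene")
for z in(.075,.1275):
    q=rot(cal["attitude"]).inv().apply(np.r_[w,z]-cal["xyz"]);u=cal["fx"]*q[0]/q[2]+cal["cx"];v=cal["fy"]*q[1]/q[2]+cal["cy"];print("scenecrop",(u-235+.4)*4.5,(v-160+.4)*4.5)
yaw=np.arctan2(-ey[0],ey[1])
for tl in (0,.3,.6):
  for z in(.1275,.25):
    for base in (np.pi/2,-np.pi/2):
      # tool z down, tool y along slide y
      r=R.from_euler('z',yaw)*R.from_euler('x',np.pi)*R.from_euler('z',base-np.pi/2)
      print(tl,z,manip.inverse_kinematics(np.r_[w,z],quat(r)))
  break
E
```

```text
farRear [0.5663 0.2213 0.101 ] [0.5672 0.2204 0.1   ]
farFront [0.4766 0.228  0.1014] [0.4772 0.2275 0.1   ]
whRear [ 0.5406 -0.108   0.1005] [ 0.541  -0.1084  0.1   ]
ptr [ 0.5616 -0.0353  0.1029] [ 0.5615 -0.0348  0.1   ]
idx [0.5951 0.0146 0.1027] [0.5951 0.0152 0.1   ]
whFront [ 0.45099721 -0.10079882  0.1       ]
wheel rim ends top view at .075/.135: [array([ 0.5501, -0.1845,  0.075 ]), array([ 0.4313, -0.1758,  0.075 ])]
sep 0.3296239367333429
c [0.5091119  0.05968017 0.1       ] yaw -0.07975996148514583 wheel [ 0.4899898  -0.17955684]
ptr in idx x,y -0.029411407489966932 -0.05237358745248781
scenecrop 100.8819144650363 115.67066780400894
scenecrop 98.2003131944915 58.098065864199405
0 0.1275 [-0.35125393  0.00838043 -0.14249037  1.41992553  0.          2.87009868]
0 0.1275 [-0.35125393  0.00838043 -0.14249037  1.41992553  0.         -0.27149397]
0 0.25 [-0.35125393  0.01912005  0.10463033  1.6563066   0.          2.87009868]
0 0.25 [-0.35125393  0.01912005  0.10463033  1.6563066   0.         -0.27149397]
```

Both views agree: the wheel centre is at (0.490, -0.180), the yaw is -0.080, and the pointer is 52.4 mm short of the index, about 8.2 rad of winding. Next I'll check reach over the arc and make the safe transfer, retracted and high.

```bash
cat >> h.py <<'E'
yaw=-.0798; W=np.array([.490,-.1796,.075])
ex=np.array([np.cos(yaw),np.sin(yaw),0]);ey=np.array([-np.sin(yaw),np.cos(yaw),0]);ez=np.array([0,0,1.])
R0=R.from_euler('z',yaw)*R.from_euler('x',np.pi)*R.from_euler('z',np.pi)
def pose(phi,r=.0525):
    return W+r*(np.sin(phi)*ex+np.cos(phi)*ez), quat(R.from_rotvec(ey*phi)*R0)
E
python3 - <<'E'
from h import *
q=manip.read_joints()
print(R0.as_matrix().round(2), manip.read_ee_rot())
for f in(np.pi,0):
    R0_=R.from_euler('z',yaw)*R.from_euler('x',np.pi)*R.from_euler('z',f)
    for p in np.arange(-1.2,1.21,.2):
        for r in(.0525,.1):
            s=manip.inverse_kinematics(W+r*(np.sin(p)*ex+np.cos(p)*ez),quat(R.from_rotvec(ey*p)*R0_))
            print(round(p,1),r,None if s is None else np.round(s,2))
a=np.arctan2(.532,.141)
print(manip.inverse_kinematics([.33*np.cos(a),.33*np.sin(a),.4],manip.read_ee_rot()))
E
```

```text
[[-1.    0.08 -0.  ]
 [ 0.08  1.   -0.  ]
 [ 0.   -0.   -1.  ]] [-5.20618502e-05  1.29037032e-01  9.91639605e-01 -5.79335255e-04]
-1.2 0.0525 None
-1.2 0.1 None
-1.0 0.0525 None
-1.0 0.1 None
-0.8 0.0525 [-0.55 -0.82 -0.97  0.68  0.33 -0.34]
-0.8 0.1 None
-0.6 0.0525 [-0.49 -0.62 -0.77  0.86  0.23 -0.34]
-0.6 0.1 [-0.52 -0.69 -0.73  0.98  0.24 -0.37]
-0.4 0.0525 [-0.43 -0.41 -0.56  1.04  0.14 -0.33]
-0.4 0.1 [-0.45 -0.46 -0.51  1.14  0.14 -0.34]
-0.2 0.0525 [-0.39 -0.2  -0.35  1.23  0.06 -0.3 ]
-0.2 0.1 [-0.39 -0.23 -0.29  1.32  0.06 -0.31]
-0.0 0.0525 [-0.35  0.01 -0.14  1.42  0.   -0.27]
-0.0 0.1 [-0.35  0.   -0.06  1.51  0.   -0.27]
0.2 0.0525 [-0.32  0.22  0.07  1.62 -0.05 -0.24]
0.2 0.1 [-0.32  0.24  0.19  1.71 -0.05 -0.23]
0.4 0.0525 [-0.3   0.44  0.3   1.82 -0.08 -0.2 ]
0.4 0.1 [-0.29  0.48  0.44  1.92 -0.08 -0.2 ]
0.6 0.0525 [-0.28  0.66  0.53  2.03 -0.11 -0.17]
0.6 0.1 [-0.27  0.74  0.73  2.15 -0.11 -0.16]
0.8 0.0525 [-0.27  0.89  0.78  2.25 -0.14 -0.13]
0.8 0.1 None
1.0 0.0525 None
1.0 0.1 None
1.2 0.0525 None
1.2 0.1 None
-1.2 0.0525 None
-1.2 0.1 None
-1.0 0.0525 None
-1.
[... 266 characters left out ...]
 ]
-0.2 0.0525 [-0.39 -0.2  -0.35  1.23  0.06  2.84]
-0.2 0.1 [-0.39 -0.23 -0.29  1.32  0.06  2.83]
-0.0 0.0525 [-0.35  0.01 -0.14  1.42  0.    2.87]
-0.0 0.1 [-0.35  0.   -0.06  1.51  0.    2.87]
0.2 0.0525 [-0.32  0.22  0.07  1.62 -0.05  2.9 ]
0.2 0.1 [-0.32  0.24  0.19  1.71 -0.05  2.91]
0.4 0.0525 [-0.3   0.44  0.3   1.82 -0.08  2.94]
0.4 0.1 [-0.29  0.48  0.44  1.92 -0.08  2.94]
0.6 0.0525 [-0.28  0.66  0.53  2.03 -0.11  2.97]
0.6 0.1 [-0.27  0.74  0.73  2.15 -0.11  2.98]
0.8 0.0525 [-0.27  0.89  0.78  2.25 -0.14  3.01]
0.8 0.1 None
1.0 0.0525 None
1.0 0.1 None
1.2 0.0525 None
1.2 0.1 None
[ 1.31175299e+00 -3.04186294e-01  1.26689805e-01  2.00283483e+00
 -4.65460683e-05  1.57054872e+00]
```

```bash
cat >> h.py <<'E'
def stroke(a,b,n=None):
    """approach at a, pinch, wind to b, release, retract"""
    manip.movep(*pose(a,.1))
    p,o=pose(a); manip.servo_line(p,rate=.1,frame=o)
    manip.set_gripper(.0,60)
    w=manip.read_width()
    n=n or max(2,int(np.ceil((b-a)/.2)))
    for t in np.linspace(a,b,n+1)[1:]:
        p,o=pose(t); manip.servo_line(p,rate=.05,frame=o)
    f=manip.read_ft_force(); e=np.linalg.norm(manip.read_ee_pos()-p)
    manip.set_gripper(.045)
    p,o=pose(b,.1); manip.servo_line(p,rate=.1,frame=o)
    print("w",round(w,4),"F",np.round(f,1),"err",round(e,4),"t",round(manip.read_t(),2))
E
python3 - <<'E'
from h import *
a=np.arctan2(.532,.141)
q=manip.inverse_kinematics([.33*np.cos(a),.33*np.sin(a),.4],manip.read_ee_rot())
manip.goto_joints(q)
q=list(q);q[0]=-.35;q[5]=-.27;manip.goto_joints(q)
manip.set_gripper(.045)
manip.movep(*pose(0,.16));manip.movep(*pose(-.4,.11));print(manip.read_t())
stroke(-.6,.6)
manip.movep(*pose(0,.11))
import cv2
im=manip.get_image("top")[:,:,::-1];cv2.imwrite("top_raw1.png",im)
cv2.imwrite("pics/top1.png",cv2.resize(im[180:285,180:370],None,fx=4,fy=4,interpolation=cv2.INTER_CUBIC))
E
```

```text
5.325
w 0.0132 F [ 2.8  5.3 -0.1] err 0.0015 t 10.12
```

View pics/top1.png

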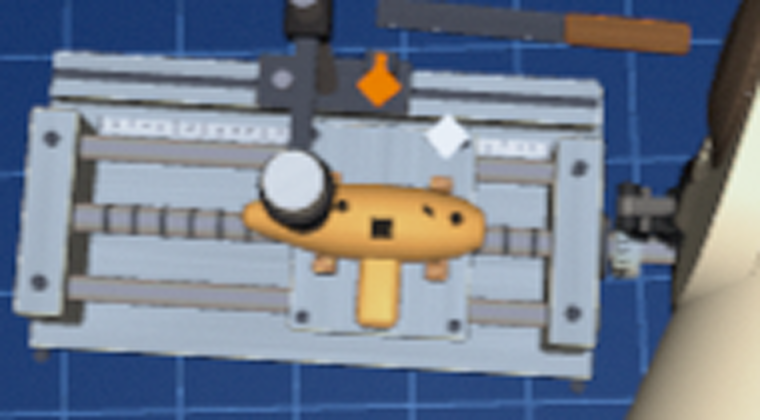

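The pointer moved from (460,138) to (447,137) in the crop, about 8 mm against 7.6 mm expected, so the grip holds. I'll do four more strokes and then measure.

Run:
```python
from h import *
import cv2
for i in range(4):
    stroke(-.6,.6); manip.movep(*pose(0,.11))
im=manip.get_image("top")[:,:,::-1];cv2.imwrite("top_raw2.png",im)
cv2.imwrite("pics/top2.png",cv2.resize(im[190:225,250:310],None,fx=12,fy=12,interpolation=cv2.INTER_CUBIC))
```

```text
w 0.0136 F [2.5 6.2 2.8] err 0.0012 t 16.5
w 0.0134 F [2.7 5.3 0.2] err 0.0013 t 22.82
w 0.0131 F [ 3.2  5.5 -0.7] err 0.0015 t 29.14
w 0.0129 F [0.9 4.7 2.6] err 0.0012 t 35.46
```

View pics/top2.png

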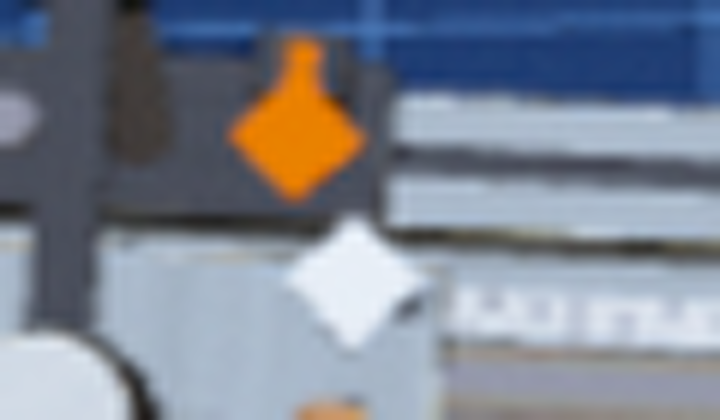

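The orange tip is at (295,203) with its centre at (298,139). The white tip is at (353,214) with its centre at (354,282), after five strokes.

Run:
```python
from h import *
T=lambda u,v:(250+(u+.5)/12-.5,190+(v+.5)/12-.5)
for p,i in(((353,214),(295,203)),((354,282),(298,139)),((357,281.5),(298.5,139.5)),((351,351),(295,203))):
    d=atz("top",T(*p),.103)-atz("top",T(*i),.103);print(d@ex,d@ey)
```

```text
-0.0016313398587752843 -0.012205914975156454
-0.029543162783259858 -0.013458718010019162
-0.029302048445597313 -0.013964549304124147
-0.0304759400048696 -0.013494221153859313
```

Run:
```python
from h import *
import cv2
stroke(-.6,.6); manip.movep(*pose(0,.11))
im=np.mean([manip.get_image("top") for _ in range(4)],0)[:,:,::-1].astype(np.uint8)
cv2.imwrite("pics/top3.png",cv2.resize(im[194:224,262:292],None,fx=20,fy=20,interpolation=cv2.INTER_CUBIC))
```

```text
w 0.0134 F [3.8 5.2 0.6] err 0.0014 t 41.83
```

View pics/top3.png

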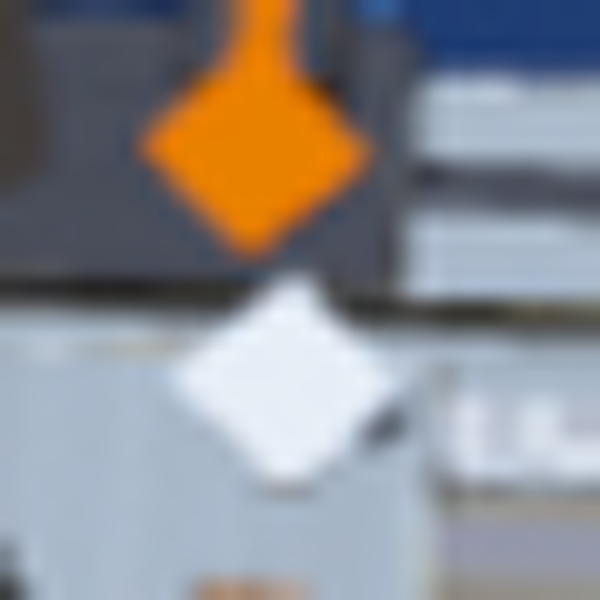

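The orange centre is at (256,150) with its tip at (252,260). The white centre is at (289,381) with its tip at (296,272). That leaves about 6 mm, so the last stroke is 0.92 rad.

Run:
```python
from h import *
import cv2
T=lambda u,v:(262+(u+.5)/20-.5,194+(v+.5)/20-.5)
for p,i in(((289,381),(256,150)),((296,272),(252,260))):
    d=atz("top",T(*p),.103)-atz("top",T(*i),.103);print(d@ex,d@ey)
stroke(-.46,.46); manip.movep(*pose(0,.13))
im=np.mean([manip.get_image("top") for _ in range(4)],0)[:,:,::-1].astype(np.uint8)
cv2.imwrite("pics/top4.png",cv2.resize(im[194:224,262:292],None,fx=20,fy=20,interpolation=cv2.INTER_CUBIC))
```

```text
-0.029051691459250767 -0.005889397151098783
-0.0012060127707088845 -0.005584671421699349
w 0.0131 F [2.8 6.2 2.5] err 0.0014 t 47.65
```

View pics/top4.png

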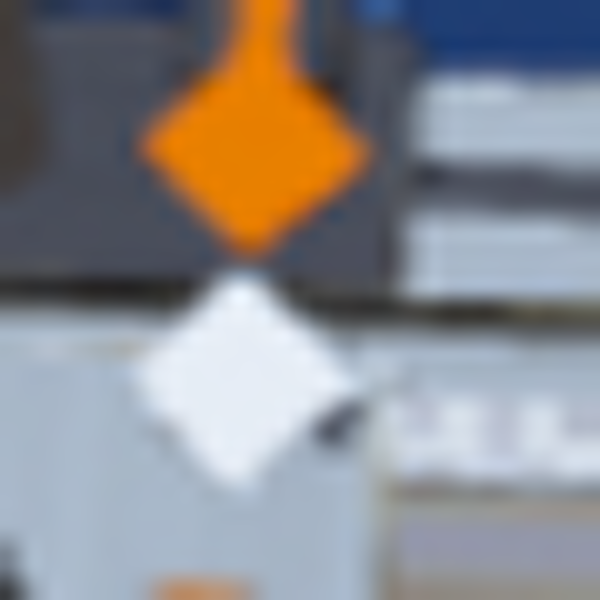

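The white tip at (243,272) now stands under the orange tip at (250,258), within about 0.5 mm once the yaw is allowed for. The gripper is clear of the wheel.

```bash
python3 -c "
from rig import manip
manip.dwell(.3);print(manip.read_t(),manip.read_ft_force());print(manip.close_job())"
```

```text
48.925 [-0.42797839  0.54764212  0.62449502]
the job is handed in; nothing more can be done
None
```

I handed the job in at 48.9 s: by the last top-camera picture the white pointer is within about 0.5 mm of the orange index, wound there in seven hand-over-hand strokes, and the gripper is off the wheel.

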